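Build the sieve stack for a crushed sample

ROBOT

A 7-joint arm with a two-finger parallel gripper is mounted at the origin on the work surface. World frame = base frame: x ahead of the robot, y to its left, z up, the work surface at z = 0. Lengths are in m, angles in rad, forces in N, time in s.
With the tool pointing down it reaches from about 0.35 to 0.9 m from the base axis. Payload 8.1 kg.
Tool frame: the origin (TCP) lies on the centre line of the jaws, within the pads' length; the fingertips stand 17 mm ahead of it and the grasp point (between the pads) lies 2 mm behind it; z points along the fingers, y is the direction in which the jaws open and shut (so a half turn about z gives the same grasp; the last joint's range is limited). The gripper opens to 92 mm and grips with 3 to 60 N. Pads are 19 mm wide; open, the fingers measure 130 mm over their backs; the gripper's body (75 mm by 190 mm) begins 47 mm behind the grasp point.
Start: joints at [-1.224, 0.434, 0.025, 1.573, -0.012, 1.134, -0.075], TCP at [0.272, 0.563, 0.244] pointing down, gripper open.
Joint ranges: [-2.62, 2.62], [-0.44, 2.09], [-1.27, 1.32], [0.08, 2.57], [-1.32, 4.46], [0.12, 2], [-2.74, 2.74]. Speed limits (rad/s): [2.22, 2.22, 3.01, 3.01, 3.14, 3.14, 3.14].

INTERFACE

Orientations are given as a rotation vector (axis times angle).
In Python, from cell import arm, imaging, job gives the robot as it stands.
- The arm moves only by the tool jog_arm, never from a script. Its argument "moves" is a list of rows, each an object with "fingers": the closure, from -1 (fully open) to 1 (shut); "xyz": the shift along the tool's x, y, z in cm, a list of three; "angular": the turn, a rotation vector about the tool's x, y, z in rad, a list of three. In form: [{"fingers": fingers, "xyz": [dx, dy, dz], "angular": [ax, ay, az]}, ...]. A call has 1 to 12 rows; each row is the pose to reach, as a shift and turn from the pose commanded when the call began, along the tool's axes at that moment; what a row does not reach only later rows make up. A row lasts 1/8 s, in which the tool goes at most 62.5 mm and 10.7 degrees, less where a joint would pass 70% of its speed; a pose out of reach is approached as far as the arm can. A call with a gripper value outside its range is refused whole. The fingers move at their own pace and stop on an object; "grip_force" is the grip in N (left out, the last holds). Time passes only in rows, so rows that repeat a pose let the fingers close. It gives the time, the measured TCP pose, the force and the opening at its end, in the units of the state.
- arm.observe(): the state, without advancing time (a new reading comes with each control period).
- imaging.get_image(name): name is "scene" or "top" or "wrist"; returns the picture (420x560x3 uint8, red, green, blue); there is no depth.
- imaging.camera_params(name): a dict with "fx", "fy", "cx", "cy" (pixels), "dist" ([k1, k2, p1, p2, k3] as OpenCV has them; the pictures are not rectified), "rvec" (rotation vector, rad) and "tvec" (3), from world to camera coordinates, as OpenCV has them; the wrist camera has in their place "hand_eye" (4x4, takes a point from camera to tool coordinates, whose origin is the TCP and whose axes are the flange's). Camera axes: x right, y down, z forward; pixel columns grow to the right and rows downward; lengths in m; the calibration is good to about 2 mm. A picture is of the moment at which its call begins: read the wrist's pose just before it. camera_params takes no time and is no camera call.
- job.sign_off(): hands the job in, once; it reports no verdict.
The state is a dict: "clock": time; "joints": joint angles; "dq": joint speeds; "joint_efforts": joint torques, N m; "position": TCP position; "ee_rot": TCP orientation; "force": force on the tool from outside, world axes, zero at the start; "ft_torque": the same for the moment, N m; "width": opening from 0.0 (shut) to 1.0 (fully open).
Only numpy, scipy, OpenCV 4.12 (cv2) and the standard library are available. Lean on these libraries where they do the work, as an engineer would, in place of code of your own. Each camera call takes 0.05 s, during which the arm holds its last target. There are 200 camera calls.

TASK

Build the sieve stack on the steel receiver pan where it stands in the white dish, one piece at a time from the bottom up: first the blue fine sieve, then the yellow medium one, then the red coarse one, and last the white lid with its knob up. Lower each piece until its skirt is fully nested in the piece below, rather than dropping it in, and let go. Leave the mortar, the jar and the brush where they are.

Things in the scene. Friction and masses are not known exactly. Their poses are not given: they have to be found in the camera images.
- fine_mid (a point): Blue plastic sieve, steel mesh of fine (2 mm) openings, on the bench mesh down, 70 g. Shell 62 mm outer, 56 mm inner diameter, 40 mm high, open top; under it a tapered skirt 8 mm high, 53 to 51 mm diameter, goes into the mouth of the part below (1.5 mm play all round) until the shell stands on its rim. Point: on the axis, 28 mm above the foot, 20 mm below the rim; z up. Nested, it is 35 mm above the pan's point.
- medium_mid (a point): Yellow plastic sieve, steel mesh of medium (4 to 5 mm) openings, on the bench mesh down, 70 g. Shell 62 mm outer, 56 mm inner diameter, 40 mm high, open top; under it a tapered skirt 8 mm high, 53 to 51 mm diameter, goes into the mouth of the part below (1.5 mm play all round) until the shell stands on its rim. Point: on the axis, 28 mm above the foot, 20 mm below the rim; z up. Nested, it is 40 mm above the point of the sieve below.
- coarse_mid (a point): Red plastic sieve, steel mesh of coarse (8 mm) openings, on the bench mesh down, 70 g. Shell 62 mm outer, 56 mm inner diameter, 40 mm high, open top; under it a tapered skirt 8 mm high, 53 to 51 mm diameter, goes into the mouth of the part below (1.5 mm play all round) until the shell stands on its rim. Point: on the axis, 28 mm above the foot, 20 mm below the rim; z up. Nested, it is 40 mm above the point of the sieve below.
- lid_knob (a point): White round lid with an upright black knob, on the bench, knob up, 45 g. Disc 62 mm diameter, 4 mm thick; tapered skirt under it 6 mm high, 53 to 51 mm diameter, goes into a sieve's mouth; knob 18 mm diameter, 24 mm high, on the disc. Point: centre of the knob, 22 mm above the foot, 12 mm above the disc; z up. Seated, it is 36 mm above the point of the sieve below.
- pan_mid (a point): Receiver pan: plain steel cup, 62 mm outer, 56 mm inner diameter, 30 mm high, open top, 180 g. It stands loose in the white dish and is the foot of the stack. Point: on the axis, half-way up (15 mm below its rim); z up.
- dish: Catch dish: shallow white round dish, 128 mm diameter over the rim, 116 mm at the foot, rim 10 mm high, floor 3 mm thick, fixed to the bench. Origin: centre of its underside, at bench height; z up.
- mortar: Brass-coloured mortar with a wooden pestle leaning in it (one piece): 104 mm diameter, bowl 70 mm high, pestle end about 135 mm up. A bystander. Origin: centre of its underside.
- jar: Amber glass jar with a black cap, 58 mm diameter, 75 mm high. A bystander. Origin: centre of its underside.
- brush: Small sieve brush lying flat: light wooden handle towards its -x, bristles towards +x, 137 mm long, 20 mm wide, 18 mm high. A bystander. Origin: on its length, about the middle, at bench height; x along it.
There are look-alikes about, which are no part of the job. What is shaped like the part that bears lid_knob but purple or turquoise is not meant.

How it is judged:
By the outcome, as a careful person would: the job done as asked, in the order asked, and still so for the second after the job is handed in, with the robot touching nothing.
It also fails if it takes over 112 s, if anything falls off the work surface, if the arm or the gripper's body presses on something with over 40 N, if the wrist force passes 120 N, or if a joint passes its speed limit or range.

## Working session

There is one attempt and no reset: what is moved stays moved. The work goes in short steps, Python scripts to look and compute and a tool call to move; the robot and the scene stay as the last step left them, time stands still between calls to the robot, and variables do not carry over. Pictures are saved under pics/ and viewed, about 12 in all and at most 16, crops included, and the job is handed in when it is done.

Besides the shell and the picture viewer there is one more tool, called after ">>>" as a command line: name --argument value ..., lists and objects as JSON in quotes. jog_arm: Moves the arm, as the interface text tells. Its arguments: {"type":"object","properties":{"moves":{"type":"array"},"grip_force":{"type":"number"}},"required":["moves"]}

```bash
mkdir -p pics; ls; python3 - <<'E'
from cell import arm, imaging, job
import cv2,numpy as np
print(arm.observe())
for n in("top","scene","wrist"):
    im=imaging.get_image(n); cv2.imwrite(f"pics/{n}0.png",im[:,:,::-1]); print(n,imaging.camera_params(n))
E
```

```text
pics
{'clock': 0.0, 'joints': array([-1.22362538,  0.4351965 ,  0.02498633,  1.57407331, -0.01159708,
        1.13400873, -0.07509867]), 'dq': array([-1.23240035e-03, -1.13696700e-03, -1.39805087e-03,  2.66088841e-03,
        2.66657469e-04, -5.22940762e-05, -4.80618687e-04]), 'joint_efforts': array([ 9.23872794e-04, -6.67869830e+01,  9.85401571e-01, -3.14446557e+01,
       -6.05124445e-02,  4.31027322e-02,  1.51512982e-04]), 'position': array([0.27157418, 0.56238582, 0.24297077]), 'ee_rot': array([-7.00635352e-01, -3.06226470e+00,  2.40021792e-03]), 'force': array([-0.58299126, -0.29265222,  0.01147257]), 'ft_torque': array([-0.01977421,  0.00147088,  0.02632968]), 'width': 1.0017353480815618}
top {'fx': 415.0366433352821, 'fy': 415.0366433352821, 'cx': 277.06471237140335, 'cy': 210.20212234434862, 'dist': array([-0.11311585,  0.        ,  0.        ,  0.        ,  0.        ]), 'rvec': array([ 2.14556916, -2.20729129,  0.10630335]), 'tvec': array([0.03736182, 0.50619441, 1.03866056])}
scene {'fx': 451.577334020213, 'fy': 451.577334020213, 'cx': 279.0679734511392, 'cy': 212.12125411371483, 'dist': array([-0.1021502,  0.       ,  0.       ,  0.       ,  0.       ]), 'rvec': array([ 0.95268804,  2.60363069, -0.86998426]), 'tvec': array([ 0.3784332 , -0.2484935 ,  1.43051211])}
wrist {'fx': 371.8925482738453, 'fy': 371.8925482738453, 'cx': 280.79879189152257, 'cy': 207.73561023052937, 'dist': array([0.00275381, 0.        , 0.        , 0.        , 0.        ]), 'hand_eye': array([[ 5.28062920e-04, -9.64837932e-01, -2.62844985e-01,
         7.22288211e-02],
       [ 9.99999173e-01,  2.01179347e-04,  1.27054742e-03,
        -3.82167782e-05],
       [-1.17299336e-03, -2.62845438e-01,  9.64837240e-01,
        -1.41660143e-01],
       [ 0.00000000e+00,  0.00000000e+00,  0.00000000e+00,
         1.00000000e+00]])}
```

View pics/top0.png

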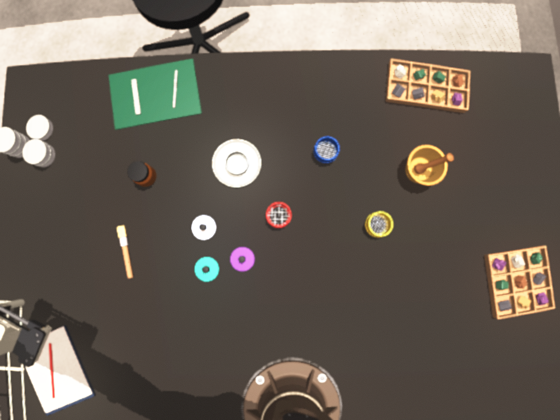

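View pics/scene0.png

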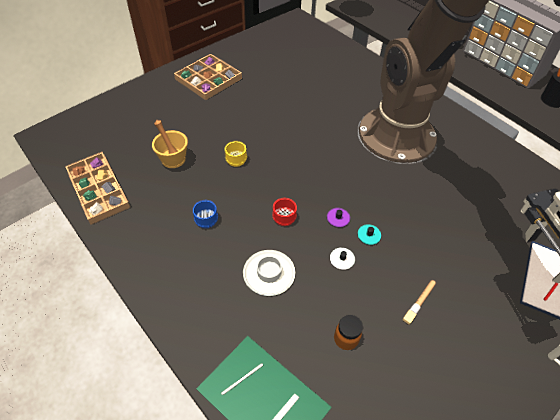

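Top view: the dish and pan are at (236,163), blue at (326,150), red at (279,214), yellow at (379,224) and the white lid at (204,227). The jar, brush and mortar are well clear. The scene view agrees.

```bash
cat > h.py <<'E'
import numpy as np,cv2
from scipy.spatial.transform import Rotation as R
from scipy.optimize import least_squares
from cell import arm, imaging, job
def cam(name,st=None):
    p=imaging.camera_params(name); K=np.array([[p['fx'],0,p['cx']],[0,p['fy'],p['cy']],[0,0,1]])
    if 'rvec' in p: return K,p['dist'],np.array(p['rvec']),np.array(p['tvec'])
    T=np.eye(4); T[:3,:3]=R.from_rotvec(st['ee_rot']).as_matrix(); T[:3,3]=st['position']
    W=np.linalg.inv(T@p['hand_eye']); return K,p['dist'],R.from_matrix(W[:3,:3]).as_rotvec(),W[:3,3]
def proj(P,c): return cv2.projectPoints(np.asarray(P,float).reshape(-1,1,3),c[2],c[3],c[0],c[1])[0].reshape(-1,2)
def circ(x,y,z,r,n=48):
    a=np.arange(n)*2*np.pi/n; return np.c_[x+r*np.cos(a),y+r*np.sin(a),np.full(n,z)]
# profiles (z,r) above the foot
SV=[(0,.0255),(.008,.0265),(.008,.031),(.048,.031)]
LID=[(.006,.031),(.010,.031)]
HS={'blue':((105,125),120,SV),'yellow':((22,33),120,SV),'red':((-8,6),120,SV)}
def mask(im,name):
    h=cv2.cvtColor(im,cv2.COLOR_RGB2HSV).astype(int); H=h[...,0]
    if name=='white': return (h[...,1]<60)&(h[...,2]>130)
    (a,b),s,_=HS[name]; H=np.where((H>150)&(a<0),H-180,H)
    return (H>=a)&(H<=b)&(h[...,1]>s)&(h[...,2]>50)
def blob(m,uv,rad):
    """hull of the mask's pixels within rad of uv; returns hull centroid, area, box"""
    v,u=np.nonzero(m); k=np.hypot(u-uv[0],v-uv[1])<rad
    hu=cv2.convexHull(np.c_[u[k],v[k]].astype(np.float32)); return cen(hu)
def cen(hu):
    M=cv2.moments(hu); return np.array([M['m10'],M['m01']])/M['m00'],M['m00']
def hullc(x,y,z0,prof,c):
    P=np.vstack([circ(x,y,z0+z,r) for z,r in prof])
    return cen(cv2.convexHull(proj(P,c).astype(np.float32)))
def fit(obs,prof,z0,x0):
    f=lambda q:np.concatenate([hullc(q[0],q[1],z0,prof,c)[0]-m for m,c in obs])
    s=least_squares(f,x0,diff_step=1e-3); return s.x,s.fun
def ray(uv,z,c):
    n=cv2.undistortPoints(np.array([[uv]],float),c[0],c[1])[0,0]; Rm=cv2.Rodrigues(c[2])[0]
    o=-Rm.T@c[3]; d=Rm.T@np.r_[n,1]; return (o+d*(z-o[2])/d[2])[:2]
E
python3 - <<'E'
from h import *
ims={n:cv2.imread(f'pics/{n}0.png')[:,:,::-1].copy() for n in('top','scene')}
C={n:cam(n) for n in ims}
px={'blue':((326,150),(205,214)),'yellow':((379,224),(236,154)),'red':((279,214),(285,212)),'lid':((204,227),(342,259)),'dish':((236,163),(269,272))}
for k,(a,b) in px.items():
    prof={'lid':LID,'dish':[(0,.058),(.010,.064)]}.get(k,SV)
    o=[];ar=[]
    for n,uv in(('top',a),('scene',b)):
        m,A=blob(mask(ims[n],k if k in HS else 'white'),uv,34 if k=='dish' else 20)
        o.append((m,C[n])); ar.append((n,m.round(1),A))
    x0=ray(o[0][0],.03,C['top'])
    x,e=fit(o,prof,0,x0)
    print(k,x.round(4),'res px',e.round(2),'top-only',fit(o[:1],prof,0,x0)[0].round(4),[ (a[1],a[2],hullc(x[0],x[1],0,prof,C[a[0]])[1].round()) for a in ar])
s=arm.observe(); print(R.from_rotvec(s['ee_rot']).as_matrix().round(3))
E
```

```text
Traceback (most recent call last):
AttributeError: 'float' object has no attribute 'round'
```

```bash
cat > loc.py <<'E'
from h import *
ims={n:cv2.imread(f'pics/{n}0.png')[:,:,::-1].copy() for n in('top','scene')}
C={n:cam(n) for n in ims}
px={'blue':((326,150),(205,214)),'yellow':((379,224),(236,154)),'red':((279,214),(285,212)),'lid':((204,227),(342,259)),'dish':((236,163),(269,272))}
for k,(a,b) in px.items():
    prof={'lid':LID,'dish':[(0,.058),(.010,.064)]}.get(k,SV)
    o=[];ar=[]
    for n,uv in(('top',a),('scene',b)):
        m,A=blob(mask(ims[n],k if k in HS else 'white'),uv,34 if k=='dish' else 20)
        o.append((m,C[n])); ar.append((n,m.round(1),A))
    x0=ray(o[0][0],.03,C['top'])
    x,e=fit(o,prof,0,x0)
    print(k,x.round(4),'res px',e.round(2),'top-only',fit(o[:1],prof,0,x0)[0].round(4),[(a[1].tolist(),a[2],int(hullc(x[0],x[1],0,prof,C[a[0]])[1])) for a in ar])
s=arm.observe(); print(R.from_rotvec(s['ee_rot']).as_matrix().round(3))
E
python3 loc.py
```

```text
blue [ 0.6616 -0.1097] res px [0.33 0.01 0.2  0.36] top-only [ 0.6617 -0.1088] [([326.3, 149.1], 528.5, 534), ([205.0, 213.5], 545.0, 562)]
yellow [ 0.4649 -0.2378] res px [0.12 0.   0.08 0.16] top-only [ 0.4649 -0.2375] [([379.5, 223.5], 564.0, 549), ([235.2, 153.1], 458.0, 454)]
red [0.4955 0.0192] res px [ 0.56 -0.17  0.51  0.44] top-only [0.4951 0.0206] [([278.2, 214.4], 561.5, 497), ([284.1, 211.2], 561.0, 552)]
lid [0.4702 0.2137] res px [ 0.56 -0.03  0.37  0.43] top-only [0.4701 0.2151] [([203.4, 227.0], 502.5, 450), ([341.9, 258.0], 425.5, 421)]
dish [0.6375 0.1257] res px [ 0.42 -0.13  0.34  0.27] top-only [0.6372 0.1268] [([236.2, 162.6], 1927.0, 1824), ([268.7, 272.4], 1874.0, 1852)]
[[-0.9    0.435 -0.   ]
 [ 0.435  0.9   -0.001]
 [-0.    -0.001 -1.   ]]
```

The fits agree in size and height, with residuals under 0.6 px. I'll hover 122 mm above the pan rim with the tool squared to the world axes, so each wrist measurement has the same geometry.

>>> jog_arm --moves '[{"fingers": -1,"xyz": [-52,-23.4,8.8],"angular": [0,0,-0.45]},{"fingers": -1,"xyz": [-52,-23.4,8.8],"angular": [0,0,-0.45]},{"fingers": -1,"xyz": [-52,-23.4,8.8],"angular": [0,0,-0.45]},{"fingers": -1,"xyz": [-52,-23.4,8.8],"angular": [0,0,-0.45]},{"fingers": -1,"xyz": [-52,-23.4,8.8],"angular": [0,0,-0.45]},{"fingers": -1,"xyz": [-52,-23.4,8.8],"angular": [0,0,-0.45]},{"fingers": -1,"xyz": [-52,-23.4,8.8],"angular": [0,0,-0.45]},{"fingers": -1,"xyz": [-52,-23.4,8.8],"angular": [0,0,-0.45]},{"fingers": -1,"xyz": [-52,-23.4,8.8],"angular": [0,0,-0.45]},{"fingers": -1,"xyz": [-52,-23.4,8.8],"angular": [0,0,-0.45]},{"fingers": -1,"xyz": [-52,-23.4,8.8],"angular": [0,0,-0.45]},{"fingers": -1,"xyz": [-52,-23.4,8.8],"angular": [0,0,-0.45]}]' --grip_force 15

```text
clock: 1.65
position: [0.6373, 0.1283, 0.1558]
ee_rot: [0.004, -3.141, -0.002]
force: [0.0, 0.5, -0.4]
width: 0.999
```

```bash
python3 - <<'E'
from h import *
s=arm.observe(); im=imaging.get_image('wrist'); cv2.imwrite('pics/w_pan.png',im[:,:,::-1]); print(s['clock'],s['position'],R.from_rotvec(s['ee_rot']).as_matrix().round(4),s['width'],s['force'])
np.save('w_pan.npy',np.r_[s['position'],s['ee_rot']])
E
```

```text
1.65 [0.63725284 0.12834291 0.15581438] [[-1.0e+00 -2.6e-03 -6.0e-04]
 [-2.6e-03  1.0e+00  1.3e-03]
 [ 6.0e-04  1.3e-03 -1.0e+00]] 0.9987595141395648 [ 0.02764448  0.45882745 -0.4191037 ]
```

View pics/w_pan.png

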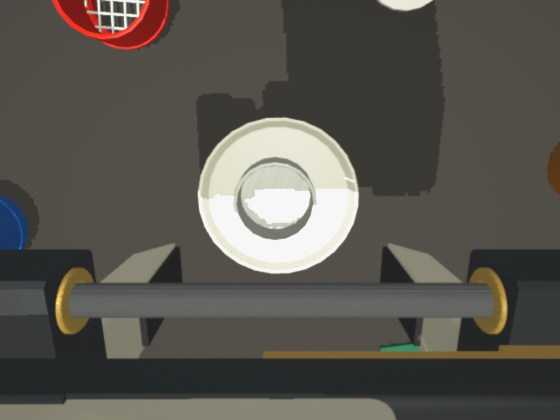

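The wrist image shows the dish centred at about (278,195) and the pan inside it at about (275,200). The pan's rim has low contrast, so I'll zoom in.

```bash
python3 - <<'E'
from h import *
im=cv2.imread('pics/w_pan.png'); q=np.load('w_pan.npy'); c=cam('wrist',dict(position=q[:3],ee_rot=q[3:]))
m=mask(im[:,:,::-1].copy(),'white')
cr=cv2.resize(im[105:285,190:370],None,fx=4,fy=3.3,interpolation=cv2.INTER_CUBIC)
g=cv2.createCLAHE(4,(6,6)).apply(cv2.cvtColor(cr,cv2.COLOR_BGR2GRAY))
cv2.imwrite('pics/w_pan_c.png',g)
for z in(.003,.01,.033): print(z,proj(circ(.6375,.1257,z,.031,4),c).round(1).tolist(), proj([[.6375,.1257,z]],c).round(1))
print(proj(circ(.6375,.1257,.01,.064,4),c).round(1).tolist())
E
```

```text
0.003 [[276.0, 234.3], [314.1, 198.4], [276.0, 160.3], [238.0, 198.2]] [[276.  198.3]]
0.01 [[276.0, 237.1], [314.8, 200.5], [275.9, 161.6], [237.0, 200.3]] [[276.  200.4]]
0.033 [[275.7, 247.4], [317.7, 208.1], [275.6, 166.2], [233.6, 207.9]] [[275.6 208. ]]
[[276.0, 274.1], [356.2, 200.6], [275.9, 117.8], [195.6, 200.2]]
```

View pics/w_pan_c.png

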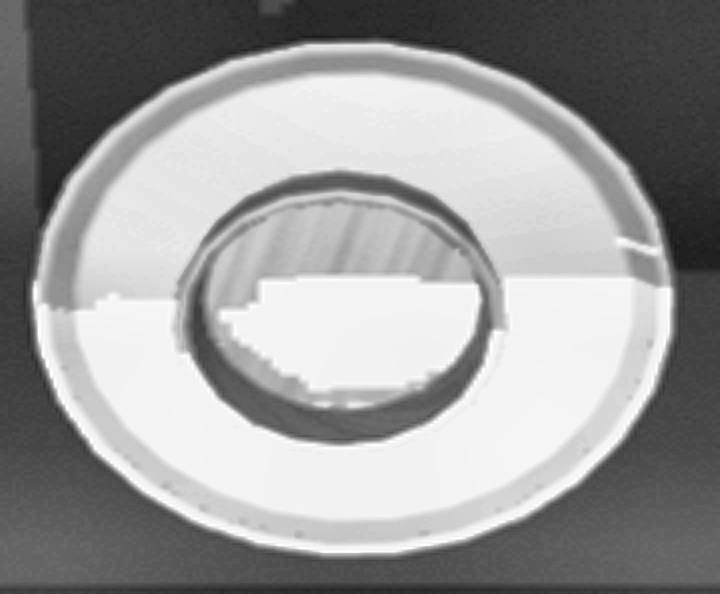

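The pan's inner rim reads about rows 166–239 and columns 238–313, so the pan sits about 3 mm toward −x of the dish centre. I'll refine that with a gradient fit.

```bash
cat >> h.py <<'E'
def rimfit(im,c,x0,z,radii=(.028,.031),span=.008,mono=None):
    """(x,y) of a rim: maximise the radial gradient on its projected circles"""
    g=cv2.cvtColor(im,cv2.COLOR_RGB2GRAY) if mono is None else mono
    g=cv2.GaussianBlur(g.astype(np.float32),(0,0),.8)
    gx,gy=cv2.Sobel(g,5,1,0),cv2.Sobel(g,5,0,1)
    mag=np.minimum(np.hypot(gx,gy),120)
    def sc(q):
        s=0
        for r in radii:
            P=proj(circ(q[0],q[1],z,r,180),c).astype(np.float32)
            s+=cv2.remap(mag,P[None,:,0],P[None,:,1],1).mean()
        return s
    best=np.array(x0,float)
    for step in(.001,.00025):
        n=int(round(span/step)) if step==.001 else 5
        G=[best+np.array([i,j])*step for i in range(-n,n+1) for j in range(-n,n+1)]
        best=max(G,key=sc)
    return best,sc(best)
E
python3 - <<'E'
from h import *
im=cv2.imread('pics/w_pan.png')[:,:,::-1].copy(); q=np.load('w_pan.npy'); c=cam('wrist',dict(position=q[:3],ee_rot=q[3:]))
for r in((.028,),(.031,),(.028,.031)): print(r,rimfit(im,c,(.634,.1255),.033,r))
p=rimfit(im,c,(.634,.1255),.033)[0]
print('dish',rimfit(im,c,(.6375,.1277),.010,(.064,)))
o=cv2.resize(im[105:285,190:370,::-1],None,fx=3.3,fy=3.3,interpolation=2)
for r in(.028,.031): cv2.polylines(o,[((proj(circ(*p,.033,r),c)-[190,105]+.5)*3.3).astype(int)],True,(0,0,255))
cv2.imwrite('pics/pan_fit.png',o)
print(ray((275.4,202.2),.033,c))
E
```

```text
(0.028,) (array([0.63225, 0.125  ]), np.float32(95.53934))
(0.031,) (array([0.63075, 0.12525]), np.float32(90.86217))
(0.028, 0.031) (array([0.63175, 0.125  ]), np.float32(177.73958))
dish (array([0.6365, 0.1272]), np.float32(120.0))
[0.63308096 0.12552284]
```

View pics/pan_fit.png

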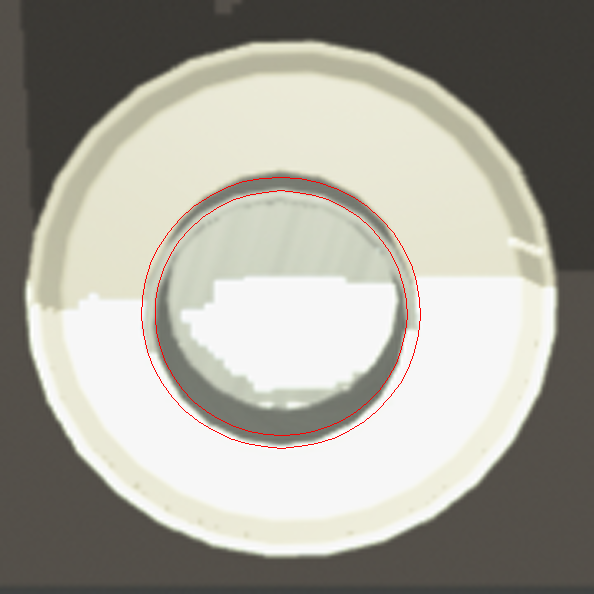

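The model circle is about 3% too large, and the dark near wall at the top pulls the fit. I'll let the apparent height float within 4 mm and use the inner edge, then head for blue with the same method.

```bash
python3 - <<'E'
from h import *
im=cv2.imread('pics/w_pan.png')[:,:,::-1].copy(); q=np.load('w_pan.npy'); c=cam('wrist',dict(position=q[:3],ee_rot=q[3:]))
for z in np.arange(.025,.035,.002): print(z.round(3),[rimfit(im,c,(.634,.1255),z,r,span=.004) for r in((.028,),(.031,))])
p=rimfit(im,c,(.634,.1255),.029,(.028,),span=.004)[0]
print(proj(circ(*p,.029,.028,4),c).round(1).tolist())
E
```

```text
0.025 [(array([0.62875, 0.12625]), np.float32(101.84068)), (array([0.63275, 0.1245 ]), np.float32(110.28802))]
0.027 [(array([0.63625, 0.12475]), np.float32(88.501495)), (array([0.63225, 0.12475]), np.float32(108.68383))]
0.029 [(array([0.63575, 0.12475]), np.float32(89.316895)), (array([0.63175, 0.12475]), np.float32(104.3657))]
0.031 [(array([0.6355 , 0.12475]), np.float32(88.96801)), (array([0.63125, 0.12475]), np.float32(98.054405))]
0.033 [(array([0.63225, 0.125  ]), np.float32(95.53934)), (array([0.63075, 0.12525]), np.float32(90.86217))]
0.035 [(array([0.63175, 0.125  ]), np.float32(103.18004)), (array([0.6305, 0.1255]), np.float32(83.130516))]
[[274.5, 239.7], [311.9, 204.4], [274.4, 167.1], [236.9, 204.2]]
```

>>> jog_arm --moves '[{"fingers": -1,"xyz": [-2.4,-23.8,-1.4],"angular": [0,0,0]},{"fingers": -1,"xyz": [-2.4,-23.8,-1.4],"angular": [0,0,0]},{"fingers": -1,"xyz": [-2.4,-23.8,-1.4],"angular": [0,0,0]},{"fingers": -1,"xyz": [-2.4,-23.8,-1.4],"angular": [0,0,0]},{"fingers": -1,"xyz": [-2.4,-23.8,-1.4],"angular": [0,0,0]},{"fingers": -1,"xyz": [-2.4,-23.8,-1.4],"angular": [0,0,0]},{"fingers": -1,"xyz": [-2.4,-23.8,-1.4],"angular": [0,0,0]}]'

```text
clock: 2.58
position: [0.6624, -0.109, 0.1698]
ee_rot: [0.006, -3.142, -0.002]
force: [-0.6, 0.1, -0.0]
width: 0.996
```

```bash
cat > meas.py <<'E'
import sys
from h import *
# usage: colour x y zfoot tag
col,x,y,z0,tag=sys.argv[1],*map(float,sys.argv[2:5]),sys.argv[5]
s=arm.observe(); im=imaging.get_image('wrist'); cv2.imwrite(f'pics/{tag}.png',im[:,:,::-1]); c=cam('wrist',s)
print('clock',s['clock'],'tcp',s['position'].round(4),s['ee_rot'].round(3),'w',round(s['width'],3),'F',s['force'].round(2))
if col in HS:
    m,A=blob(mask(im,col),hullc(x,y,z0,SV,c)[0],75)
    p,_=fit([(m,c)],SV,z0,(x,y)); print('hull',p.round(4),m.round(1),'area',A,int(hullc(*p,z0,SV,c)[1]))
    mono=mask(im,col).astype(np.float32)*100
    for dz in(-.004,-.002,0): print('rim in/out',dz,[(b.round(4).tolist(),round(float(v),1)) for b,v in[rimfit(im,c,p,z0+.048+dz,(r,),.004) for r in(.028,.031)]])
E
python3 meas.py blue .6616 -.1097 0 w_blue
```

```text
clock 2.575 tcp [ 0.6624 -0.109   0.1698] [ 6.000e-03 -3.142e+00 -2.000e-03] w 0.996 F [-0.64  0.13 -0.02]
hull [ 0.6603 -0.1081] [280.4 201.1] area 5892.5 5848
rim in/out -0.004 [([0.6615, -0.1081], 115.3), ([0.6618, -0.1081], 100.0)]
rim in/out -0.002 [([0.661, -0.1081], 116.0), ([0.6613, -0.1081], 98.8)]
rim in/out 0 [([0.6608, -0.1081], 116.0), ([0.661, -0.1081], 95.4)]
```

View pics/w_blue.png

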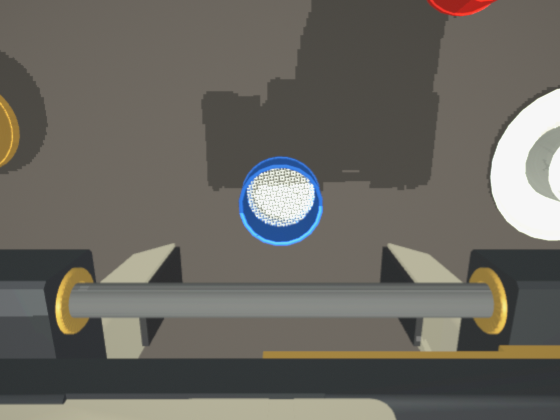

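Blue fits cleanly at (0.661, −0.108); its rim is at (280,205) in the image. For the pan I'll redo the fit with only the sharp dark-to-bright far and side inner edge, and run the same estimator on blue for comparison.

```bash
python3 - <<'E'
from h import *
def edge(tag,q,p0,z,sgn,lim=75,a0=0):
    im=cv2.imread(f'pics/{tag}.png')[:,:,::-1].copy(); c=cam('wrist',dict(position=q[:3],ee_rot=q[3:]))
    g=cv2.GaussianBlur(cv2.cvtColor(im,cv2.COLOR_RGB2GRAY).astype(np.float32),(0,0),.7)
    a=np.radians(np.arange(a0-lim,a0+lim+1,3)); rr=np.arange(.023,.0325,.00025)
    pts=[]
    for t in a:
        P=proj(np.c_[p0[0]+rr*np.cos(t),p0[1]+rr*np.sin(t),np.full(len(rr),z)],c).astype(np.float32)
        v=cv2.remap(g,P[None,:,0],P[None,:,1],1)[0]; d=np.gradient(v)*sgn
        k=d.argmax(); pts.append((p0[0]+rr[k]*np.cos(t),p0[1]+rr[k]*np.sin(t)))
    pts=np.array(pts)
    f=lambda s:np.hypot(*(pts-s[:2]).T)-s[2]
    s=least_squares(f,[*p0,.028],loss='soft_l1',f_scale=.0003)
    s2=least_squares(lambda u:np.hypot(*(pts-u).T)-.0275,p0,loss='soft_l1',f_scale=.0003)
    print(tag,z,a0,'free r',s.x.round(4),'rms',np.std(s.fun).round(5),'r=27.5',s2.x.round(4))
qp=np.load('w_pan.npy')
for z in(.031,.033): edge('w_pan',qp,(.6335,.1252),z,1); edge('w_pan',qp,(.6335,.1252),z,1,95)
qb=np.r_[arm.observe()['position'],arm.observe()['ee_rot']]
for z in(.046,.048): edge('w_blue',qb,(.661,-.1081),z,1); edge('w_blue',qb,(.661,-.1081),z,1,95)
E
```

```text
w_pan 0.031 0 free r [0.6346 0.1247 0.0279] rms 0.00018 r=27.5 [0.6352 0.1248]
w_pan 0.031 0 free r [0.6345 0.1247 0.028 ] rms 0.00019 r=27.5 [0.6352 0.1247]
w_pan 0.033 0 free r [0.6342 0.1248 0.0277] rms 0.00021 r=27.5 [0.6344 0.1248]
w_pan 0.033 0 free r [0.634  0.1247 0.0278] rms 0.00019 r=27.5 [0.6344 0.1247]
w_blue 0.046 0 free r [ 0.6613 -0.1087  0.028 ] rms 0.00017 r=27.5 [ 0.6619 -0.1087]
w_blue 0.046 0 free r [ 0.6611 -0.1086  0.0281] rms 0.00017 r=27.5 [ 0.6619 -0.1087]
w_blue 0.048 0 free r [ 0.6607 -0.1086  0.0278] rms 0.00018 r=27.5 [ 0.6611 -0.1086]
w_blue 0.048 0 free r [ 0.6606 -0.1086  0.0279] rms 0.00017 r=27.5 [ 0.6611 -0.1087]
```

Both fits have 0.2 mm rms: pan (0.6345, 0.1247), blue (0.6612, −0.1086). Descend and grip blue.

>>> jog_arm --moves '[{"fingers": -1,"xyz": [0.1,0,5],"angular": [0,0,0]},{"fingers": -1,"xyz": [0.1,0,10],"angular": [0,0,0]},{"fingers": -1,"xyz": [0.1,0,13],"angular": [0,0,0]},{"fingers": -1,"xyz": [0.1,0,14.1],"angular": [0,0,0]},{"fingers": -1,"xyz": [0.1,0,14.1],"angular": [0,0,0]},{"fingers": 1,"xyz": [0.1,0,14.1],"angular": [0,0,0]},{"fingers": 1,"xyz": [0.1,0,14.1],"angular": [0,0,0]},{"fingers": 1,"xyz": [0.1,0,14.1],"angular": [0,0,0]},{"fingers": 1,"xyz": [0.1,0,14.1],"angular": [0,0,0]},{"fingers": 1,"xyz": [0.1,0,14.1],"angular": [0,0,0]},{"fingers": 1,"xyz": [0.1,0,14.1],"angular": [0,0,0]}]' --grip_force 15

```text
clock: 4.0
position: [0.6617, -0.1119, 0.0294]
ee_rot: [-0.0, 3.141, 0.0]
force: [-0.6, 1.4, 6.0]
width: 0.679
```

```bash
cat >> h.py <<'E'
def edge(im,c,p0,z,lim=95,sgn=1):
    "inner rim circle at height z from its far and side edges: x, y, r, rms"
    g=cv2.GaussianBlur(cv2.cvtColor(im,cv2.COLOR_RGB2GRAY).astype(np.float32),(0,0),.7)
    rr=np.arange(.023,.0325,.00025)
    for _ in range(2):
        pts=[]
        for t in np.radians(np.arange(-lim,lim+1,3)):
            W=np.c_[p0[0]+rr*np.cos(t),p0[1]+rr*np.sin(t),np.full(len(rr),z)]
            P=proj(W,c).astype(np.float32); v=cv2.remap(g,P[None,:,0],P[None,:,1],1)[0]
            pts.append(W[(np.gradient(v)*sgn).argmax(),:2])
        pts=np.array(pts)
        s=least_squares(lambda u:np.hypot(*(pts-u[:2]).T)-u[2],[*p0,.028],loss='soft_l1',f_scale=.0003); p0=s.x[:2]
    return s.x.round(4),np.std(s.fun).round(5)
E
cat > meas.py <<'E'
import sys
from h import *
x,y,z,tag=*map(float,sys.argv[1:4]),sys.argv[4]   # rim guess and rim height (2 mm taken off, as on pan and blue)
s=arm.observe(); im=imaging.get_image('wrist'); cv2.imwrite(f'pics/{tag}.png',im[:,:,::-1]); c=cam('wrist',s)
print('clock',s['clock'],'tcp',s['position'].round(4),s['ee_rot'].round(3),'w',round(s['width'],3),'F',s['force'].round(2))
print('rim',edge(im,c,(x,y),z-.002))
E
python3 meas.py .661 -.1086 .048 g_blue
```

```text
clock 4.0 tcp [ 0.6617 -0.1119  0.0294] [-0.     3.141  0.   ] w 0.679 F [-0.58  1.38  5.97]
rim (array([ 0.6506, -0.1111,  0.0329]), np.float64(0.00271))
```

View pics/g_blue.png

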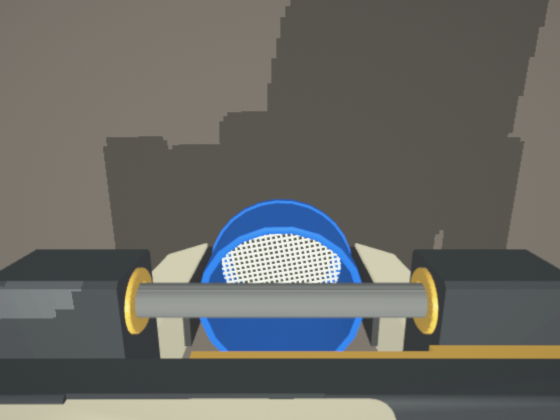

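Blue is gripped (opening 62.5 mm, rim symmetric about column 281). The jaws settled 3 mm to −y of blue's old centre because the arm was still lagging at the earlier reading. Lift, carry above the pan, settle, then measure the held rim.

>>> jog_arm --moves '[{"fingers": 1,"xyz": [0,0,-4],"angular": [0,0,0]},{"fingers": 1,"xyz": [0,0,-8],"angular": [0,0,0]},{"fingers": 1,"xyz": [0.8,5,-8],"angular": [0,0,0]},{"fingers": 1,"xyz": [1.5,10,-8],"angular": [0,0,0]},{"fingers": 1,"xyz": [2,15,-8],"angular": [0,0,0]},{"fingers": 1,"xyz": [2.7,20,-8],"angular": [0,0,0]},{"fingers": 1,"xyz": [2.7,23.6,-7],"angular": [0,0,0]},{"fingers": 1,"xyz": [2.7,23.6,-6],"angular": [0,0,0]},{"fingers": 1,"xyz": [2.7,23.6,-6],"angular": [0,0,0]},{"fingers": 1,"xyz": [2.7,23.6,-6],"angular": [0,0,0]},{"fingers": 1,"xyz": [2.7,23.6,-6],"angular": [0,0,0]},{"fingers": 1,"xyz": [2.7,23.6,-6],"angular": [0,0,0]}]'

```text
clock: 5.55
position: [0.6346, 0.1233, 0.0891]
ee_rot: [0.001, 3.141, 0.0]
force: [0.6, 0.2, -0.7]
width: 0.677
```

```bash
python3 meas.py .6345 .1247 .108 h_blue; python3 - <<'E'
from h import *
s=arm.observe(); c=cam('wrist',s); im=cv2.imread('pics/h_blue.png')[:,:,::-1].copy()
v,u=np.nonzero(mask(im,'blue')); 
for r in range(225,282,8):
    k=u[(v==r)&(u>150)&(u<420)]; print(r,k.min(),k.max(),(k.min()+k.max())/2)
z=s['position'][2]+.0186
print('tcp col at rim height',proj([[s['position'][0]+d,s['position'][1],z] for d in(-.03,-.02,0)],c).round(1).tolist(),'rim top row',v[(abs(u-281)<4)&(v>160)].min())
E
```

```text
clock 5.55 tcp [0.6346 0.1233 0.0891] [1.000e-03 3.141e+00 0.000e+00] w 0.677 F [ 0.59  0.25 -0.69]
rim (array([0.6331, 0.124 , 0.0286]), np.float64(0.00262))
225 226 335 280.5
233 220 341 280.5
241 217 345 281.0
249 213 349 281.0
257 210 352 281.0
265 206 355 280.5
273 203 359 281.0
281 201 361 281.0
tcp col at rim height [[278.5, 231.3], [278.5, 257.9], [278.6, 308.1]] rim top row 200
```

View pics/h_blue.png

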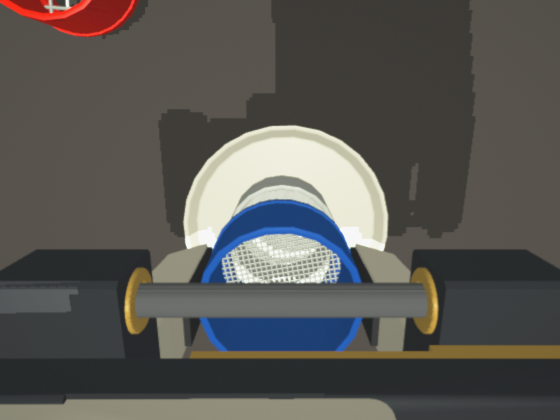

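The held rim sits about 0.9 mm +y of the TCP, so about 0.5 mm of +y correction remains. Lower gently until just before seating.

>>> jog_arm --moves '[{"fingers": 1,"xyz": [0,0.06,1.5],"angular": [0,0,0]},{"fingers": 1,"xyz": [0,0.06,2.4],"angular": [0,0,0]},{"fingers": 1,"xyz": [0,0.06,2.7],"angular": [0,0,0]},{"fingers": 1,"xyz": [0,0.06,2.9],"angular": [0,0,0]},{"fingers": 1,"xyz": [0,0.06,3.1],"angular": [0,0,0]},{"fingers": 1,"xyz": [0,0.06,3.25],"angular": [0,0,0]},{"fingers": 1,"xyz": [0,0.06,3.35],"angular": [0,0,0]},{"fingers": 1,"xyz": [0,0.06,3.35],"angular": [0,0,0]},{"fingers": 1,"xyz": [0,0.06,3.35],"angular": [0,0,0]}]'

```text
clock: 6.72
position: [0.6344, 0.1246, 0.0554]
ee_rot: [-0.0, 3.141, 0.0]
force: [-0.3, -0.9, 4.2]
width: 0.676
```

>>> jog_arm --moves '[{"fingers": 1,"xyz": [0,0,0.05],"angular": [0,0,0]},{"fingers": 1,"xyz": [0,0,0.1],"angular": [0,0,0]},{"fingers": 1,"xyz": [0,0,0.15],"angular": [0,0,0]},{"fingers": 1,"xyz": [0,0,0.15],"angular": [0,0,0]},{"fingers": 1,"xyz": [0,0,0.15],"angular": [0,0,0]}]'

```text
clock: 7.35
position: [0.634, 0.1248, 0.0541]
ee_rot: [0.001, -3.141, -0.0]
force: [-2.1, -0.7, 8.0]
width: 0.676
```

It reached the expected height (0.054), with 8 N of contact. Release, rise 14 cm and check.

>>> jog_arm --moves '[{"fingers": -1,"xyz": [0,0,0],"angular": [0,0,0]},{"fingers": -1,"xyz": [0,0,0],"angular": [0,0,0]},{"fingers": -1,"xyz": [0,0,0],"angular": [0,0,0]},{"fingers": -1,"xyz": [0,0,0],"angular": [0,0,0]},{"fingers": -1,"xyz": [0,0,-2],"angular": [0,0,0]},{"fingers": -1,"xyz": [0,0,-6],"angular": [0,0,0]},{"fingers": -1,"xyz": [0,0,-11],"angular": [0,0,0]},{"fingers": -1,"xyz": [0,0,-14],"angular": [0,0,0]},{"fingers": -1,"xyz": [0,0,-14],"angular": [0,0,0]},{"fingers": -1,"xyz": [0,0,-14],"angular": [0,0,0]},{"fingers": -1,"xyz": [0,0,-14],"angular": [0,0,0]}]'

```text
clock: 8.72
position: [0.6336, 0.1244, 0.1929]
ee_rot: [0.0, -3.14, 0.001]
force: [-0.7, -0.7, 0.6]
width: 1.004
```

```bash
python3 meas.py .634 .1247 .073 s_blue; python3 - <<'E'
from h import *
a=cv2.imread('pics/s_blue.png')[80:290,160:400]
b=imaging.get_image('scene')[200:310,220:330,::-1]
cv2.imwrite('pics/s_blue2.png',np.hstack([cv2.resize(a,(480,420)),cv2.resize(b,(310,420),interpolation=2)]))
E
```

```text
clock 8.725 tcp [0.6336 0.1244 0.1929] [ 0.00e+00 -3.14e+00  1.00e-03] w 1.004 F [-0.69 -0.65  0.59]
rim (array([0.6329, 0.1258, 0.0304]), np.float64(0.00021))
```

View pics/s_blue2.png

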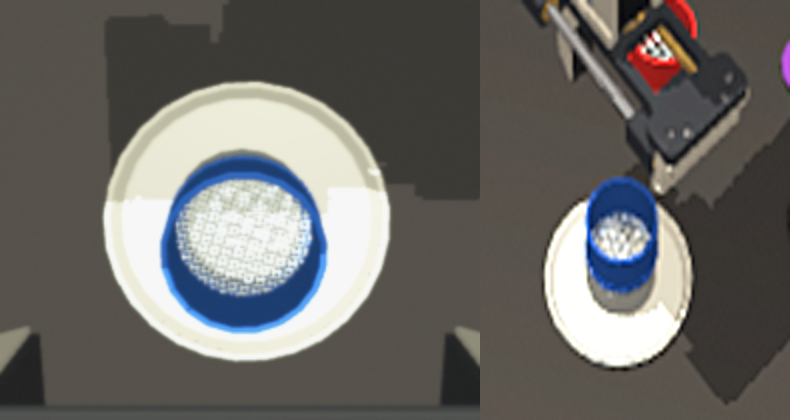

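Blue is nested and level: the rim reads (0.633, 0.126), and the scene crop shows no gap. The camera reads about 1 mm +y of the TCP, as it did when held. Next, yellow.

>>> jog_arm --moves '[{"fingers": -1,"xyz": [16.9,-36.2,2.3],"angular": [0,0,0]},{"fingers": -1,"xyz": [16.9,-36.2,2.3],"angular": [0,0,0]},{"fingers": -1,"xyz": [16.9,-36.2,2.3],"angular": [0,0,0]},{"fingers": -1,"xyz": [16.9,-36.2,2.3],"angular": [0,0,0]},{"fingers": -1,"xyz": [16.9,-36.2,2.3],"angular": [0,0,0]},{"fingers": -1,"xyz": [16.9,-36.2,2.3],"angular": [0,0,0]},{"fingers": -1,"xyz": [16.9,-36.2,2.3],"angular": [0,0,0]},{"fingers": -1,"xyz": [16.9,-36.2,2.3],"angular": [0,0,0]},{"fingers": -1,"xyz": [16.9,-36.2,2.3],"angular": [0,0,0]},{"fingers": -1,"xyz": [16.9,-36.2,2.3],"angular": [0,0,0]},{"fingers": -1,"xyz": [16.9,-36.2,2.3],"angular": [0,0,0]}]'

```text
clock: 10.2
position: [0.4658, -0.2365, 0.1707]
ee_rot: [-0.003, 3.142, 0.0]
force: [-0.7, -0.3, -0.1]
width: 1.002
```

```bash
python3 meas.py .465 -.2375 .048 w_yel; python3 - <<'E'
from h import *
s=arm.observe(); c=cam('wrist',s); im=cv2.imread('pics/w_yel.png')[:,:,::-1].copy()
m,A=blob(mask(im,'yellow'),hullc(.465,-.2375,0,SV,c)[0],75); p,_=fit([(m,c)],SV,0,(.465,-.2375)); print('hull',p.round(4),A,hullc(*p,0,SV,c)[1])
E
```

```text
clock 10.2 tcp [ 0.4658 -0.2365  0.1707] [-3.000e-03  3.142e+00  0.000e+00] w 1.002 F [-0.75 -0.29 -0.15]
rim (array([ 0.4638, -0.2352,  0.0278]), np.float64(0.00021))
hull [ 0.463  -0.2354] 5977.5 5812.431609265041
```

Yellow measures (0.4638, −0.2352) with a clean fit. Descend, grip and lift in one call.

>>> jog_arm --moves '[{"fingers": -1,"xyz": [0.15,0,6],"angular": [0,0,0]},{"fingers": -1,"xyz": [0.15,0,11],"angular": [0,0,0]},{"fingers": -1,"xyz": [0.15,0,13.5],"angular": [0,0,0]},{"fingers": -1,"xyz": [0.15,0,14.1],"angular": [0,0,0]},{"fingers": -1,"xyz": [0.15,0,14.1],"angular": [0,0,0]},{"fingers": -1,"xyz": [0.15,0,14.1],"angular": [0,0,0]},{"fingers": 1,"xyz": [0.15,0,14.1],"angular": [0,0,0]},{"fingers": 1,"xyz": [0.15,0,14.1],"angular": [0,0,0]},{"fingers": 1,"xyz": [0.15,0,14.1],"angular": [0,0,0]},{"fingers": 1,"xyz": [0.15,0,14.1],"angular": [0,0,0]},{"fingers": 1,"xyz": [0.15,0,14.1],"angular": [0,0,0]},{"fingers": 1,"xyz": [0.15,0,14.1],"angular": [0,0,0]}]'

```text
clock: 11.75
position: [0.4639, -0.2374, 0.0299]
ee_rot: [-0.0, 3.141, 0.0]
force: [-1.3, 0.5, 5.0]
width: 0.681
```

>>> jog_arm --moves '[{"fingers": 1,"xyz": [0,0,-6],"angular": [0,0,0]},{"fingers": 1,"xyz": [0,0,-12],"angular": [0,0,0]},{"fingers": 1,"xyz": [-2.5,5.5,-12],"angular": [0,0,0]},{"fingers": 1,"xyz": [-5,11,-12],"angular": [0,0,0]},{"fingers": 1,"xyz": [-7.6,16.5,-12],"angular": [0,0,0]},{"fingers": 1,"xyz": [-10.2,22,-12],"angular": [0,0,0]},{"fingers": 1,"xyz": [-12.8,27.5,-12],"angular": [0,0,0]},{"fingers": 1,"xyz": [-15.4,33,-12],"angular": [0,0,0]},{"fingers": 1,"xyz": [-16.9,36.2,-11],"angular": [0,0,0]},{"fingers": 1,"xyz": [-16.9,36.2,-9.5],"angular": [0,0,0]},{"fingers": 1,"xyz": [-16.9,36.2,-9.5],"angular": [0,0,0]},{"fingers": 1,"xyz": [-16.9,36.2,-9.5],"angular": [0,0,0]}]'

```text
clock: 13.25
position: [0.6326, 0.1227, 0.1249]
ee_rot: [-0.003, -3.141, 0.001]
force: [1.1, 0.2, -0.9]
width: 0.681
```

>>> jog_arm --moves '[{"fingers": 1,"xyz": [0,0,0],"angular": [0,0,0]},{"fingers": 1,"xyz": [0,0,0],"angular": [0,0,0]},{"fingers": 1,"xyz": [0,0,0],"angular": [0,0,0]}]'

```text
clock: 13.62
position: [0.6329, 0.1244, 0.1251]
ee_rot: [0.0, 3.141, 0.0]
force: [0.5, -0.3, -0.9]
width: 0.684
```

>>> jog_arm --moves '[{"fingers": 1,"xyz": [-0.03,0.04,1.0],"angular": [0,0,0]},{"fingers": 1,"xyz": [-0.03,0.04,1.8],"angular": [0,0,0]},{"fingers": 1,"xyz": [-0.03,0.04,2.1],"angular": [0,0,0]},{"fingers": 1,"xyz": [-0.03,0.04,2.3],"angular": [0,0,0]},{"fingers": 1,"xyz": [-0.03,0.04,2.5],"angular": [0,0,0]},{"fingers": 1,"xyz": [-0.03,0.04,2.7],"angular": [0,0,0]},{"fingers": 1,"xyz": [-0.03,0.04,2.9],"angular": [0,0,0]},{"fingers": 1,"xyz": [-0.03,0.04,3.0],"angular": [0,0,0]},{"fingers": 1,"xyz": [-0.03,0.04,3.05],"angular": [0,0,0]},{"fingers": 1,"xyz": [-0.03,0.04,3.05],"angular": [0,0,0]},{"fingers": 1,"xyz": [-0.03,0.04,3.05],"angular": [0,0,0]}]'

```text
clock: 15.0
position: [0.6332, 0.125, 0.0949]
ee_rot: [-0.0, 3.141, 0.0]
force: [-2.8, -0.7, 6.1]
width: 0.682
```

At the expected height with 6 N. Release and rise.

>>> jog_arm --moves '[{"fingers": -1,"xyz": [0,0,0.02],"angular": [0,0,0]},{"fingers": -1,"xyz": [0,0,0.02],"angular": [0,0,0]},{"fingers": -1,"xyz": [0,0,0],"angular": [0,0,0]},{"fingers": -1,"xyz": [0,0,0],"angular": [0,0,0]},{"fingers": -1,"xyz": [0,0,-2],"angular": [0,0,0]},{"fingers": -1,"xyz": [0,0,-6],"angular": [0,0,0]},{"fingers": -1,"xyz": [0,0,-11],"angular": [0,0,0]},{"fingers": -1,"xyz": [0,0,-14],"angular": [0,0,0]},{"fingers": -1,"xyz": [0,0,-14],"angular": [0,0,0]},{"fingers": -1,"xyz": [0,0,-14],"angular": [0,0,0]},{"fingers": -1,"xyz": [0,0,-14],"angular": [0,0,0]}]'

```text
clock: 16.38
position: [0.6324, 0.1248, 0.2328]
ee_rot: [0.0, -3.139, 0.001]
force: [-0.9, 0.3, -0.2]
width: 0.999
```

```bash
python3 meas.py .633 .1258 .113 s_yel; python3 - <<'E'
from h import *
a=cv2.imread('pics/s_yel.png')[80:290,160:400]
b=imaging.get_image('scene')[190:310,220:330,::-1]
cv2.imwrite('pics/s_yel2.png',np.hstack([cv2.resize(a,(480,420)),cv2.resize(b,(310,420),interpolation=2)]))
E
```

```text
clock 16.375 tcp [0.6324 0.1248 0.2328] [ 0.000e+00 -3.139e+00  1.000e-03] w 0.999 F [-0.88  0.31 -0.18]
rim (array([0.6333, 0.126 , 0.0278]), np.float64(0.00024))
```

View pics/s_yel2.png

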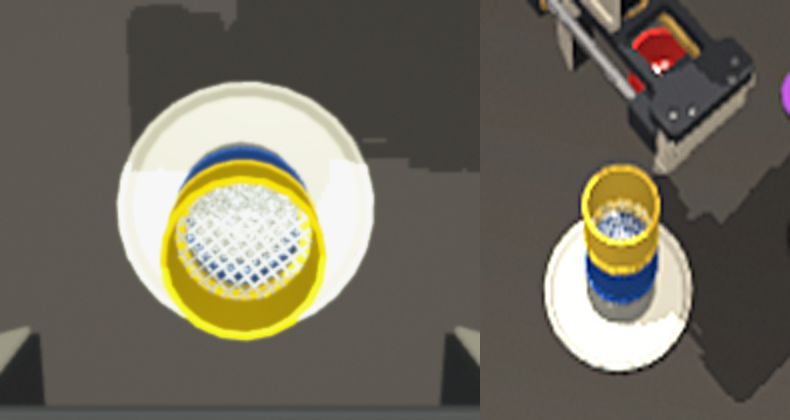

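Yellow is nested and level; its rim measures (0.6333, 0.1260). Next, red.

>>> jog_arm --moves '[{"fingers": -1,"xyz": [5,-4,0],"angular": [0,0,0]},{"fingers": -1,"xyz": [13.7,-10.6,6.3],"angular": [0,0,0]},{"fingers": -1,"xyz": [13.7,-10.6,6.3],"angular": [0,0,0]},{"fingers": -1,"xyz": [13.7,-10.6,6.3],"angular": [0,0,0]},{"fingers": -1,"xyz": [13.7,-10.6,6.3],"angular": [0,0,0]},{"fingers": -1,"xyz": [13.7,-10.6,6.3],"angular": [0,0,0]},{"fingers": -1,"xyz": [13.7,-10.6,6.3],"angular": [0,0,0]},{"fingers": -1,"xyz": [13.7,-10.6,6.3],"angular": [0,0,0]},{"fingers": -1,"xyz": [13.7,-10.6,6.3],"angular": [0,0,0]}]'

```text
clock: 17.6
position: [0.4963, 0.0192, 0.1713]
ee_rot: [-0.001, 3.141, 0.0]
force: [0.1, 1.2, -0.2]
width: 0.998
```

```bash
python3 meas.py .495 .020 .048 w_red; python3 - <<'E'
from h import *
s=arm.observe(); c=cam('wrist',s); im=cv2.imread('pics/w_red.png')[:,:,::-1].copy()
m,A=blob(mask(im,'red'),hullc(.495,.02,0,SV,c)[0],75); p,_=fit([(m,c)],SV,0,(.495,.02)); print('hull',p.round(4),A,hullc(*p,0,SV,c)[1])
E
```

```text
clock 17.6 tcp [0.4963 0.0192 0.1713] [-1.000e-03  3.141e+00  0.000e+00] w 0.998 F [ 0.07  1.21 -0.19]
rim (array([0.495 , 0.0205, 0.028 ]), np.float64(0.00016))
hull [0.4941 0.0205] 5935.0 5788.403943957761
```

>>> jog_arm --moves '[{"fingers": -1,"xyz": [0.12,0.03,6],"angular": [0,0,0]},{"fingers": -1,"xyz": [0.12,0.03,11],"angular": [0,0,0]},{"fingers": -1,"xyz": [0.12,0.03,13.5],"angular": [0,0,0]},{"fingers": -1,"xyz": [0.12,0.03,14.15],"angular": [0,0,0]},{"fingers": -1,"xyz": [0.12,0.03,14.15],"angular": [0,0,0]},{"fingers": -1,"xyz": [0.12,0.03,14.15],"angular": [0,0,0]},{"fingers": 1,"xyz": [0.12,0.03,14.15],"angular": [0,0,0]},{"fingers": 1,"xyz": [0.12,0.03,14.15],"angular": [0,0,0]},{"fingers": 1,"xyz": [0.12,0.03,14.15],"angular": [0,0,0]},{"fingers": 1,"xyz": [0.12,0.03,14.15],"angular": [0,0,0]},{"fingers": 1,"xyz": [0.12,0.03,14.15],"angular": [0,0,0]},{"fingers": 1,"xyz": [0.12,0.03,14.15],"angular": [0,0,0]}]'

```text
clock: 19.15
position: [0.495, 0.0193, 0.0299]
ee_rot: [-0.0, 3.141, 0.0]
force: [-1.0, -0.3, 5.5]
width: 0.68
```

>>> jog_arm --moves '[{"fingers": 1,"xyz": [0,0,-5],"angular": [0,0,0]},{"fingers": 1,"xyz": [0,0,-10],"angular": [0,0,0]},{"fingers": 1,"xyz": [0,0,-15],"angular": [0,0,0]},{"fingers": 1,"xyz": [-4,3,-15.5],"angular": [0,0,0]},{"fingers": 1,"xyz": [-8,6.2,-15.5],"angular": [0,0,0]},{"fingers": 1,"xyz": [-12,9.2,-15.5],"angular": [0,0,0]},{"fingers": 1,"xyz": [-13.8,10.6,-15],"angular": [0,0,0]},{"fingers": 1,"xyz": [-13.8,10.6,-13.5],"angular": [0,0,0]},{"fingers": 1,"xyz": [-13.8,10.6,-13.5],"angular": [0,0,0]},{"fingers": 1,"xyz": [-13.8,10.6,-13.5],"angular": [0,0,0]},{"fingers": 1,"xyz": [-13.8,10.6,-13.5],"angular": [0,0,0]},{"fingers": 1,"xyz": [-13.8,10.6,-13.5],"angular": [0,0,0]}]'

```text
clock: 20.65
position: [0.6329, 0.125, 0.1653]
ee_rot: [0.0, 3.141, 0.0]
force: [-0.0, 0.4, -0.9]
width: 0.683
```

>>> jog_arm --moves '[{"fingers": 1,"xyz": [-0.03,0,1.0],"angular": [0,0,0]},{"fingers": 1,"xyz": [-0.03,0,1.8],"angular": [0,0,0]},{"fingers": 1,"xyz": [-0.03,0,2.1],"angular": [0,0,0]},{"fingers": 1,"xyz": [-0.03,0,2.3],"angular": [0,0,0]},{"fingers": 1,"xyz": [-0.03,0,2.5],"angular": [0,0,0]},{"fingers": 1,"xyz": [-0.03,0,2.7],"angular": [0,0,0]},{"fingers": 1,"xyz": [-0.03,0,2.9],"angular": [0,0,0]},{"fingers": 1,"xyz": [-0.03,0,3.0],"angular": [0,0,0]},{"fingers": 1,"xyz": [-0.03,0,3.07],"angular": [0,0,0]},{"fingers": 1,"xyz": [-0.03,0,3.07],"angular": [0,0,0]},{"fingers": 1,"xyz": [-0.03,0,3.07],"angular": [0,0,0]}]'

```text
clock: 22.02
position: [0.6334, 0.1253, 0.1349]
ee_rot: [-0.0, 3.141, 0.0]
force: [-1.8, -0.7, 5.5]
width: 0.684
```

>>> jog_arm --moves '[{"fingers": -1,"xyz": [0,0,0.02],"angular": [0,0,0]},{"fingers": -1,"xyz": [0,0,0.02],"angular": [0,0,0]},{"fingers": -1,"xyz": [0,0,0],"angular": [0,0,0]},{"fingers": -1,"xyz": [0,0,0],"angular": [0,0,0]},{"fingers": -1,"xyz": [0,0,-2],"angular": [0,0,0]},{"fingers": -1,"xyz": [0,0,-6],"angular": [0,0,0]},{"fingers": -1,"xyz": [0,0,-11],"angular": [0,0,0]},{"fingers": -1,"xyz": [0,0,-14],"angular": [0,0,0]},{"fingers": -1,"xyz": [0,0,-14],"angular": [0,0,0]},{"fingers": -1,"xyz": [0,0,-14],"angular": [0,0,0]},{"fingers": -1,"xyz": [0,0,-14],"angular": [0,0,0]}]'

```text
clock: 23.4
position: [0.6325, 0.1252, 0.2726]
ee_rot: [0.0, -3.139, 0.001]
force: [-0.4, -0.7, -0.7]
width: 1.001
```

```bash
python3 meas.py .633 .1258 .153 s_red; python3 - <<'E'
from h import *
a=cv2.imread('pics/s_red.png')[80:290,160:400]
b=imaging.get_image('scene')[160:310,200:340,::-1]
cv2.imwrite('pics/s_red2.png',np.hstack([cv2.resize(a,(400,350)),cv2.resize(b,(392,350),interpolation=2)]))
E
```

```text
clock 23.4 tcp [0.6325 0.1252 0.2726] [ 0.000e+00 -3.139e+00  1.000e-03] w 1.001 F [-0.4  -0.7  -0.73]
rim (array([0.6322, 0.1262, 0.0289]), np.float64(0.00073))
```

View pics/s_red2.png

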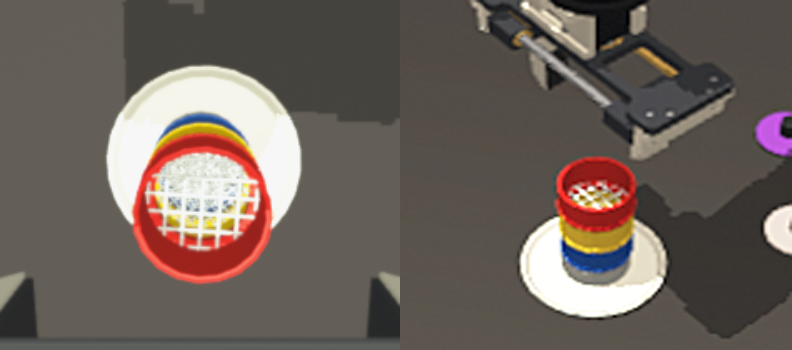

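Three sieves are stacked straight. Now the white lid: the top view has it at about (0.470, 0.214), with turquoise and purple well apart.

>>> jog_arm --moves '[{"fingers": -1,"xyz": [5,2.7,0],"angular": [0,0,0]},{"fingers": -1,"xyz": [10,5.5,0],"angular": [0,0,0]},{"fingers": -1,"xyz": [16.2,8.9,4],"angular": [0,0,0]},{"fingers": -1,"xyz": [16.2,8.9,12.2],"angular": [0,0,0]},{"fingers": -1,"xyz": [16.2,8.9,12.2],"angular": [0,0,0]},{"fingers": -1,"xyz": [16.2,8.9,12.2],"angular": [0,0,0]},{"fingers": -1,"xyz": [16.2,8.9,12.2],"angular": [0,0,0]},{"fingers": -1,"xyz": [16.2,8.9,12.2],"angular": [0,0,0]},{"fingers": -1,"xyz": [16.2,8.9,12.2],"angular": [0,0,0]},{"fingers": -1,"xyz": [16.2,8.9,12.2],"angular": [0,0,0]}]'

```text
clock: 24.75
position: [0.4715, 0.2143, 0.1525]
ee_rot: [0.0, 3.141, 0.001]
force: [0.3, 0.0, 0.3]
width: 1.0
```

```bash
cat > lid.py <<'E'
from h import *
s=arm.observe(); c=cam('wrist',s); im=imaging.get_image('wrist'); cv2.imwrite('pics/w_lid.png',im[:,:,::-1])
print(s['clock'],s['position'].round(4),s['ee_rot'].round(3))
m,A=blob(mask(im,'white'),hullc(.47,.2145,0,LID,c)[0],65); p,_=fit([(m,c)],LID,0,(.47,.2145)); print('disc',p.round(4),m.round(1),A,hullc(*p,0,LID,c)[1])
h=cv2.cvtColor(im,cv2.COLOR_RGB2GRAY); K=[(.010,.009),(.034,.009)]
kc=hullc(*p,0,K,c)[0]; m,A=blob(h<60,kc,30); q,_=fit([(m,c)],K,0,p); print('knob',q.round(4),m.round(1),A,hullc(*q,0,K,c)[1])
E
python3 lid.py
```

```text
24.75 [0.4715 0.2143 0.1525] [0.000e+00 3.141e+00 1.000e-03]
disc [0.4697 0.2156] [281.1 197.2] 4793.5 4768.032435914385
knob [0.4658 0.2155] [281.  198.2] 264.0 619.6715432731435
```

View pics/w_lid.png

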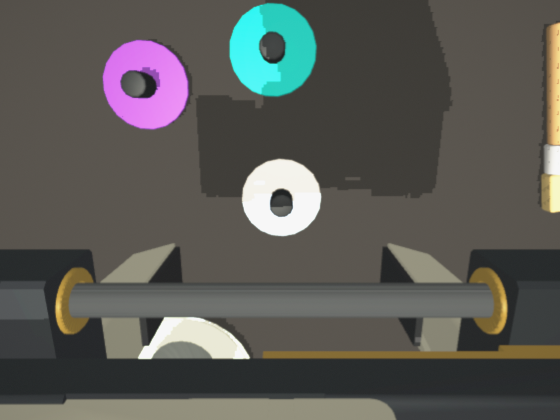

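The white lid's disc fits at (0.4697, 0.2156), upright, with the knob visible at (281,200). Grip the knob with the fingertips about 3 mm above the disc.

>>> jog_arm --moves '[{"fingers": -1,"xyz": [0.17,0.03,6],"angular": [0,0,0]},{"fingers": -1,"xyz": [0.17,0.03,10],"angular": [0,0,0]},{"fingers": -1,"xyz": [0.17,0.03,11.8],"angular": [0,0,0]},{"fingers": -1,"xyz": [0.17,0.03,12.2],"angular": [0,0,0]},{"fingers": -1,"xyz": [0.17,0.03,12.2],"angular": [0,0,0]},{"fingers": 0,"xyz": [0.17,0.03,12.2],"angular": [0,0,0]},{"fingers": 1,"xyz": [0.17,0.03,12.2],"angular": [0,0,0]},{"fingers": 1,"xyz": [0.17,0.03,12.2],"angular": [0,0,0]},{"fingers": 1,"xyz": [0.17,0.03,12.2],"angular": [0,0,0]},{"fingers": 1,"xyz": [0.17,0.03,12.2],"angular": [0,0,0]},{"fingers": 1,"xyz": [0.17,0.03,12.2],"angular": [0,0,0]},{"fingers": 1,"xyz": [0.17,0.03,12.2],"angular": [0,0,0]}]'

```text
clock: 26.3
position: [0.4694, 0.2145, 0.03]
ee_rot: [0.0, -3.142, 0.0]
force: [-0.3, -0.1, -0.2]
width: 0.286
```

>>> jog_arm --moves '[{"fingers": 1,"xyz": [0,0,0],"angular": [0,0,0]},{"fingers": 1,"xyz": [0,0,0],"angular": [0,0,0]},{"fingers": 1,"xyz": [0,0,0],"angular": [0,0,0]},{"fingers": 1,"xyz": [0,0,0],"angular": [0,0,0]}]'

```text
clock: 26.8
position: [0.4694, 0.2145, 0.03]
ee_rot: [0.0, -3.141, 0.0]
force: [0.1, 0.1, 0.2]
width: 0.19
```

>>> jog_arm --moves '[{"fingers": 1,"xyz": [0,0,-5],"angular": [0,0,0]},{"fingers": 1,"xyz": [0,0,-10],"angular": [0,0,0]},{"fingers": 1,"xyz": [0,0,-15],"angular": [0,0,0]},{"fingers": 1,"xyz": [0,0,-19.5],"angular": [0,0,0]},{"fingers": 1,"xyz": [-4,-2.2,-19.5],"angular": [0,0,0]},{"fingers": 1,"xyz": [-8.5,-4.6,-19.5],"angular": [0,0,0]},{"fingers": 1,"xyz": [-13,-7.1,-19.5],"angular": [0,0,0]},{"fingers": 1,"xyz": [-16.3,-8.9,-19.5],"angular": [0,0,0]},{"fingers": 1,"xyz": [-16.3,-8.9,-17.5],"angular": [0,0,0]},{"fingers": 1,"xyz": [-16.3,-8.9,-17.5],"angular": [0,0,0]},{"fingers": 1,"xyz": [-16.3,-8.9,-17.5],"angular": [0,0,0]},{"fingers": 1,"xyz": [-16.3,-8.9,-17.5],"angular": [0,0,0]}]'

```text
clock: 28.3
position: [0.6325, 0.1262, 0.206]
ee_rot: [-0.001, 3.14, 0.001]
force: [-0.6, 0.6, -1.4]
width: 0.186
```

>>> jog_arm --moves '[{"fingers": 1,"xyz": [0,0,0],"angular": [0,0,0]},{"fingers": 1,"xyz": [0,0,0],"angular": [0,0,0]}]'

```text
clock: 28.55
position: [0.6325, 0.1258, 0.2054]
ee_rot: [-0.001, 3.141, 0.0]
force: [-0.2, -0.2, -0.5]
width: 0.191
```

```bash
python3 - <<'E'
from h import *
s=arm.observe(); print(s['clock'],s['position'].round(4),s['width'])
a=imaging.get_image('wrist')[100:400,120:440,::-1]; b=imaging.get_image('scene')[120:300,200:360,::-1]
cv2.imwrite('pics/h_lid.png',np.hstack([cv2.resize(a,(400,400)),cv2.resize(b,(356,400),interpolation=2)]))
E
```

```text
28.55 [0.6325 0.1258 0.2054] 0.19082050499594191
```

View pics/h_lid.png

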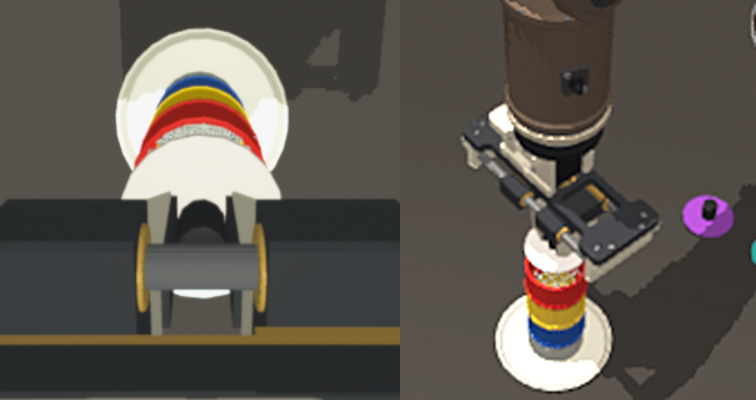

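The lid is level and centred over red. Lower it.

>>> jog_arm --moves '[{"fingers": 1,"xyz": [-0.03,-0.04,1.0],"angular": [0,0,0]},{"fingers": 1,"xyz": [-0.03,-0.04,1.7],"angular": [0,0,0]},{"fingers": 1,"xyz": [-0.03,-0.04,2.0],"angular": [0,0,0]},{"fingers": 1,"xyz": [-0.03,-0.04,2.2],"angular": [0,0,0]},{"fingers": 1,"xyz": [-0.03,-0.04,2.4],"angular": [0,0,0]},{"fingers": 1,"xyz": [-0.03,-0.04,2.55],"angular": [0,0,0]},{"fingers": 1,"xyz": [-0.03,-0.04,2.7],"angular": [0,0,0]},{"fingers": 1,"xyz": [-0.03,-0.04,2.8],"angular": [0,0,0]},{"fingers": 1,"xyz": [-0.03,-0.04,2.88],"angular": [0,0,0]},{"fingers": 1,"xyz": [-0.03,-0.04,2.88],"angular": [0,0,0]},{"fingers": 1,"xyz": [-0.03,-0.04,2.88],"angular": [0,0,0]}]'

```text
clock: 30.02
position: [0.6331, 0.1252, 0.177]
ee_rot: [-0.0, 3.141, 0.001]
force: [-1.4, -0.8, 5.9]
width: 0.193
```

Seated at the expected 0.177 with 6 N. Release and rise clear.

>>> jog_arm --moves '[{"fingers": 0.4,"xyz": [0,0,0],"angular": [0,0,0]},{"fingers": 0.2,"xyz": [0,0,0],"angular": [0,0,0]},{"fingers": 0,"xyz": [0,0,0],"angular": [0,0,0]},{"fingers": -0.5,"xyz": [0,0,0],"angular": [0,0,0]},{"fingers": -0.5,"xyz": [0,0,-1],"angular": [0,0,0]},{"fingers": -1,"xyz": [0,0,-3],"angular": [0,0,0]},{"fingers": -1,"xyz": [0,0,-7],"angular": [0,0,0]},{"fingers": -1,"xyz": [0,0,-12],"angular": [0,0,0]},{"fingers": -1,"xyz": [10,0,-12],"angular": [0,0,0]},{"fingers": -1,"xyz": [20,0,-12],"angular": [0,0,0]},{"fingers": -1,"xyz": [20,0,-12],"angular": [0,0,0]},{"fingers": -1,"xyz": [20,0,-12],"angular": [0,0,0]}]'

```text
clock: 31.52
position: [0.4294, 0.1251, 0.2971]
ee_rot: [-0.003, 3.142, 0.001]
force: [0.3, 0.0, 1.1]
width: 1.002
```

```bash
python3 - <<'E'
from h import *
s=arm.observe(); print(s['clock'],s['position'].round(4),s['width'],s['force'].round(2))
t=imaging.get_image('top')[:,:,::-1]; b=imaging.get_image('scene')[:,:,::-1]
cv2.imwrite('pics/end.png',np.hstack([cv2.resize(t[80:300,80:480],(400,330)),cv2.resize(b[130:320,190:380],(330,330),interpolation=2)]))
c=cam('scene')
# expected silhouettes: lid disc, rims
for n,z in(('pan foot',.003),('blue rim',.073),('yellow rim',.113),('red rim',.153),('disc top',.157)): print(n,proj(circ(.6335,.125,z,.031,4),c).round(1).tolist())
t0=cv2.imread('pics/top0.png'); d=cv2.absdiff(t,t0).max(2)
for n,(x0,x1,y0,y1) in dict(jar=(125,162,152,192),brush=(112,138,222,282),mortar=(402,458,142,190),teal=(190,222,254,284),purple=(228,258,245,274)).items(): print(n,(d[y0:y1,x0:x1]>40).sum())
E
```

```text
31.525 [0.4294 0.1251 0.2971] 1.0023809501766965 [0.32 0.02 1.13]
pan foot [[260.5, 279.3], [278.3, 280.7], [279.7, 265.3], [262.3, 263.9]]
blue rim [[259.9, 264.7], [278.7, 266.1], [280.2, 250.2], [261.8, 248.9]]
yellow rim [[259.6, 255.6], [279.0, 257.1], [280.5, 240.9], [261.6, 239.5]]
red rim [[259.3, 245.9], [279.3, 247.4], [280.8, 231.0], [261.3, 229.5]]
disc top [[259.2, 244.9], [279.3, 246.4], [280.9, 230.0], [261.3, 228.5]]
jar 0
brush 738
mortar 0
teal 960
purple 723
```

View pics/end.png

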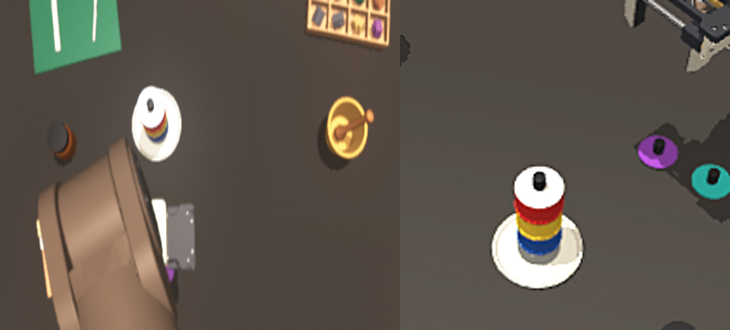

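The stack stands straight with the knob up, and the disc is at scene pixel (270,238) against (270,237) expected when fully seated. The brush and look-alike differences are only the arm covering the top view.

```bash
python3 -c "
from cell import job
print(job.sign_off())"
```

```text
the job is handed in; nothing more can be done
None
```

The sieve stack is built on the pan in the dish: blue, then yellow, then red, then the white lid with its knob up. I handed it in at about 31.5 s of the 112 s allowed.

**Seating:** I lowered each piece under grip until its height matched full nesting to within about 0.5 mm, with only 5.5 to 8 N of contact, and then let go. In the final scene view the stack stands straight, and the lid disc is within 1 pixel of where it should be when fully seated. The gripper was open and well clear at the end.

**Checks that fell short:**
- **Red's rim:** the fit after placing it was noisy (0.7 mm rms against 0.2 mm for blue and yellow). I aimed the lid mainly by the pose at which red was released.
- **Brush and look-alike lids:** the arm covered them in the last top view, so I could not compare their positions there. The arm never went near the brush. The purple and turquoise lids showed undisturbed in the scene view.
- **Mortar and jar:** both were unchanged in the top view.

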